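Open the slide-lid peg box and put the stray peg away

ROBOT

A 7-joint arm with a two-finger parallel gripper is mounted at the origin on a cart in front of the work surface, level with it; the furniture and walls round the work are solid. World frame = base frame: x ahead of the robot, y to its left, z up, the work surface at z = 0. Lengths are in mm, angles in rad, forces in N, time in s.
With the tool pointing down it reaches from about 400 to 850 mm from the base axis. Payload 10.4 kg.
Tool frame: the origin (TCP) lies on the centre line of the jaws, within the pads' length; the fingertips stand 11 mm ahead of it and the grasp point (between the pads) lies 8 mm behind it; x points along the fingers, y is the direction in which the jaws open and shut, and the axes are right-handed (so a half turn about x gives the same grasp; the last joint's range is limited). The gripper opens to 85 mm and grips with 20 to 120 N. Pads are 22 mm wide; open, the fingers measure 114 mm over their backs; the gripper's body (76 mm by 85 mm) begins 54 mm behind the grasp point. The pads swing forward as they close: fully open they stand 13 mm farther back than shut.
Start: joints at [-1.128, 0.332, -0.065, 1.46, 0.022, 1.35, -0.088], TCP at [280.702, 558.441, 242.338] pointing down, gripper open.
Joint ranges: [-2.6, 2.6], [-0.5, 2.12], [-1.47, 1.34], [0.16, 2.42], [-1.27, 4.41], [0.06, 2.06], [-2.6, 2.6]. Speed limits (rad/s): [2.22, 2.22, 2.79, 2.79, 3.14, 3.14, 3.14].

INTERFACE

Orientations are given as a rotation vector (axis times angle).
In Python, from plant import telemetry, optics, hand_in, models gives the robot as it stands.
- The arm moves only by the tool servo_tool, never from a script. Its argument "commands" is a list of rows, each an object of numbers: "claw": the finger opening in cm, from 0 to 8.54; "dx", "dy", "dz": the shift along the tool's x, y, z in cm; "turn": the turn about the tool's x in degrees. A call has exactly 10 rows; each row is the pose to reach, as a shift and turn from the pose commanded when the call began, along the tool's axes at that moment; what a row does not reach only later rows make up. A row lasts 1/8 s, in which the tool goes at most 62.5 mm and 10.7 degrees, less where a joint would pass 70% of its speed; a pose out of reach is approached as far as the arm can. A call with a gripper value outside its range is refused whole. The fingers move at their own pace and stop on an object; the grip force is fixed at half the most. Time passes only in rows, so rows that repeat a pose let the fingers close, or fill a call up. It gives the time, the measured TCP pose, the force and the opening at its end, in the units of the state.
- telemetry.get_obs(): the state, without advancing time (a new reading comes with each control period).
- optics.read_camera(name): name is "scene" or "top"; returns a dict with "frame" (384x512x3 uint8, red, green, blue), "z_map" (384x512 float32, mm along the optical axis (not along the pixel's ray), 0 where there is no reading), "fov_y" (degrees; the focal length in pixels is half the picture's height over the tangent of half this angle, whatever the lens; pixels are square), "cx", "cy" (the principal point, pixels), "view" (4x4, takes a point from world to camera coordinates). Camera axes: x right, y up, looking along -z (the intrinsics and any distortion apply to the point x, -y, -z); pixel columns grow to the right and rows downward; lengths in mm; the calibration is good to about 2 mm. A picture is of the moment at which its call begins.
- hand_in(): hands the job in, once; it reports no verdict.
Trained networks look in a picture, given as the dict that the camera call returned (one of the last four; its "shot" number tells which), for a name from the list of things; names that differ only in an ending like _2 or _b are one class to them, and where a whole thing is asked for, a point or a joint stands for the part that bears it (a point fixed in the world has none). Each returns a list of dicts, best first, with "score" (0 to 1); they miss things now and then, are a little off and sometimes report something else, mostly with a low value. They report only what shows in the picture. A call takes as long as a camera call. They do not tell look-alikes from the thing itself.
- models.masks_of(thing, picture): "region" (384x512 bool, what is visible of it) and "centre" ([column, row] in pixels, amid what is visible of it).
The state is a dict: "clock": time; "q": joint angles; "qvel": joint speeds; "joint_torque": joint torques, N m; "eef_pos": TCP position; "eef_rot": TCP orientation; "wrist_force": force on the tool from outside, world axes, zero at the start; "ft_torque": the same for the moment, N m; "opening": finger opening in mm.
Only numpy, scipy, OpenCV 4.12 (cv2) and the standard library are available. Lean on these libraries where they do the work, as an engineer would, in place of code of your own. Each camera call takes 0.05 s, during which the arm holds its last target.

TASK

Put the clothes peg that lies by itself near the front edge of the worktop away in the wooden peg box. The lid is caught behind a stop lip: lift its pull end over the lip, slide the lid about half way out and let go so that it rests in its grooves; then take it again by its two long edges, draw it clear and lay it flat on the worktop, pull side up. Then put the peg in the box, leave the box open for the pegs still to come, and do not disturb the other things.

Things in the scene. Friction and masses are not known exactly. Their poses are not given: they have to be found in the camera images.
- peg_box: Wooden box with a sliding lid, fixed to the worktop, 216 long (its x) x 77 wide (its y) x 61 mm high. Origin: centre of its underside, on the worktop; z up. The lid slides out towards the box's -x end, which points to the robot's left (give or take 12 degrees). The side walls are 50 mm high from x = -108 to -48 mm and 61 mm behind that.
- lid: Flat wooden lid, 198 long (its x) x 64 wide (its y) x 7 mm thick, about 0.12 kg. Origin: centre of its underside; z up, pull end at -x. Shut, its x axis lies along the box's, its origin about 1 mm to -x of the box's and 40 mm above it, with 2 mm play or less all round. The worktop to the left of the box, beyond its lip end, is clear for laying it down.
- lid_pull: Low wooden bar across the top of the lid at its -x end, part of the lid: 10 (along the lid's x) x 50 (along y) x 12 mm high. Origin: centre of its underside, on the lid's top face, 11 mm from the lid's end; axes as the lid's.
- lip_top (a point): Middle of the top of the stop lip at the box's -x end: x = -108 to -102 mm, full width, 45 mm above the worktop, 5 mm above the groove floor. The lid slides out only with its pull end raised more than 5 mm. Drawn 110 mm out and let go, it stays, lying on the lip with its tail in the grooves, sloping up to 3 degrees.
- groove_start (a point): Middle between the two side grooves that guide the lid, on the level of their floor (40 mm above the worktop), 48 mm to -x of the box's origin. From here back to the rear wall the grooves are roofed by strips (57 mm apart) and 16 mm high, so the whole lid can rise 9 mm at most; from here to the lip they are open above.
- cavity_floor (a point): Centre of the box's inner floor, 9 mm above the worktop. The cavity is 200 mm (box x) by 55 mm (box y), open 57 mm wide above once the lid is off. Two other pegs, up to 12 mm high, lie in its +x half.
- peg_a: The stray clothes peg, 15 wide (its x) x 72 long (its y) x 12 mm high, lying by itself near the front edge of the worktop, left or right of the middle (a few more pegs far off to the left belong to the room). Origin: centre of its underside.
- keys: Bystander: bunch of keys lying flat, 104 x 115 x 8 mm, near side of the worktop. Origin: centre underneath.
- scrub_brush: Bystander: grey hand brush standing on its bristles, 30 x 85 (its y) x 55 mm, on the left. Origin: centre underneath.
- tape_measure: Bystander: tape measure standing on edge, 33 x 71 (its y) x 64 mm, on the right. Origin: centre underneath.
- lint_roller: Bystander: lint roller lying, 52 x 228 (its y) x 52 mm, at the back. Origin: centre underneath.
Mind the look-alikes: they are no part of the job. Several things look just like the peg_a: the one meant starts farthest from the robot's base.

How it is judged:
By the outcome, as a careful person would: the job done as asked, in the order asked, and still so for the second after the job is handed in, with the robot touching nothing.
It also fails if it takes over 61 s, if anything falls off the work surface, if the arm or the gripper's body presses on something with over 40 N, if the wrist force passes 120 N, or if a joint passes its speed limit or range.

## Working session

There is one attempt and no reset: what is moved stays moved. The work goes in short steps, Python scripts to look and compute and a tool call to move; the robot and the scene stay as the last step left them, time stands still between calls to the robot, and variables do not carry over. Pictures are saved under pics/ and viewed, and the job is handed in when it is done.

Besides the shell and the picture viewer there is one more tool, called after "Request:" by a JSON object that holds its "op" and its "data". servo_tool: Moves the arm, as the interface text tells. Its arguments: {"type":"object","properties":{"commands":{"type":"array"}},"required":["commands"]}

```bash
ls; mkdir -p pics
cat > h.py <<'E'
import numpy as np, cv2
from scipy.spatial.transform import Rotation as R
from plant import telemetry, optics, hand_in, models
def K(p):
    f=192/np.tan(np.radians(p['fov_y'])/2); return f,p['cx'],p['cy']
def deproj(p,uv,z=None):
    uv=np.atleast_2d(uv).astype(float); f,cx,cy=K(p)
    if z is None:
        z=p['z_map'][uv[:,1].astype(int),uv[:,0].astype(int)]
    x=(uv[:,0]-cx)/f*z; y=(uv[:,1]-cy)/f*z
    c=np.stack([x,-y,-z,np.ones_like(x)],1)
    return (c@np.linalg.inv(p['view']).T)[:,:3]
def proj(p,P):
    P=np.atleast_2d(P); f,cx,cy=K(p)
    c=np.c_[P,np.ones(len(P))]@p['view'].T
    return np.c_[cx+f*c[:,0]/-c[:,2], cy+f*-c[:,1]/-c[:,2]]
def cloud(p):
    v,u=np.mgrid[0:384,0:512]; P=deproj(p,np.c_[u.ravel(),v.ravel()]).reshape(384,512,3)
    return P
def save(p,n,s=1.5): cv2.imwrite(n,cv2.resize(p['frame'][:,:,::-1],None,fx=s,fy=s))
E
python3 - <<'E'
from h import *
o=telemetry.get_obs(); print({k:np.round(v,3) for k,v in o.items()})
for n in('scene','top'):
    p=optics.read_camera(n); save(p,f'pics/{n}0.png'); print(n,p.keys(),p['fov_y'],p['cx'],p['cy'],np.round(p['view'],3).tolist())
    np.savez(f'{n}0.npz',**{k:v for k,v in p.items() if k in('frame','z_map','fov_y','cx','cy','view')})
    for t in('peg_box','lid','lid_pull','peg_a','keys','scrub_brush','tape_measure','lint_roller'):
        for d in models.masks_of(t,p):
            P=cloud(p)[d['region']&(p['z_map']>0)]
            print(t,round(d['score'],2),np.round(d['centre']),d['region'].sum(),np.round(np.median(P,0)) if len(P) else None, np.round(np.percentile(P,[2,98],axis=0)).tolist() if len(P) else None)
E
```

```text
pics
{'clock': np.float64(0.0), 'q': array([-1.128,  0.333, -0.065,  1.461,  0.022,  1.35 , -0.089]), 'qvel': array([-0.001, -0.001,  0.002, -0.001, -0.002, -0.001, -0.   ]), 'joint_torque': array([ 0.0000e+00, -6.2544e+01,  4.9000e-02, -3.9162e+01,  1.6000e-02,
        1.0000e-02, -0.0000e+00]), 'eef_pos': array([280.537, 558.095, 241.515]), 'eef_rot': array([ 0.364,  1.54 , -0.366]), 'wrist_force': array([-0.35 ,  0.509,  0.378]), 'ft_torque': array([ 0.012, -0.008,  0.045]), 'opening': np.float64(85.319)}
scene dict_keys(['frame', 'z_map', 'fov_y', 'cx', 'cy', 'view', 'shot']) 53.92439711273645 253.60420586689764 200.2263440821539 [[0.833, -0.554, 0.017, -477.738], [0.385, 0.601, 0.7, -254.713], [-0.398, -0.576, 0.714, -933.489], [0.0, 0.0, 0.0, 1.0]]
peg_box 0.75 [303. 250.] 1574 [ 566. -229.   47.] [[552.0, -301.0, 4.0], [642.0, -89.0, 64.0]]
lid 0.75 [301. 238.] 1165 [ 601. -190.   48.] [[565.0, -281.0, 45.0], [632.0, -99.0, 61.0]]
peg_a 0.62 [199. 261.] 153 [345. -88.  10.] [[326.0, -118.0, 0.0], [366.0, -59.0, 14.0]]
peg_a 0.61 [241. 267.] 82 [ 432. -157.   11.] [[409.0, -170
[... 1459 characters left out ...]
108.0, -7.0], [360.0, -61.0, 15.0]]
peg_a 0.59 [325. 264.] 19 [ 318. -230.   11.] [[309.0, -243.0, -1.0], [327.0, -216.0, 13.0]]
peg_a 0.42 [307. 232.] 29 [ 435. -156.    9.] [[411.0, -165.0, 1.0], [451.0, -145.0, 14.0]]
keys 0.46 [228. 222.] 158 [452. 132.   2.] [[395.0, 101.0, -4.0], [485.0, 149.0, 6.0]]
scrub_brush 0.67 [161. 201.] 145 [534. 386.  23.] [[522.0, 354.0, 16.0], [552.0, 422.0, 55.0]]
scrub_brush 0.54 [329. 192.] 367 [ 569. -242.   58.] [[554.0, -298.0, 13.0], [641.0, -124.0, 65.0]]
tape_measure 0.68 [361. 222.] 177 [ 480. -342.   58.] [[460.0, -374.0, 5.0], [504.0, -317.0, 65.0]]
lint_roller 0.23 [320. 194.] 516 [ 570. -198.   55.] [[553.0, -297.0, 8.0], [641.0, -82.0, 65.0]]
```

View pics/scene0.png

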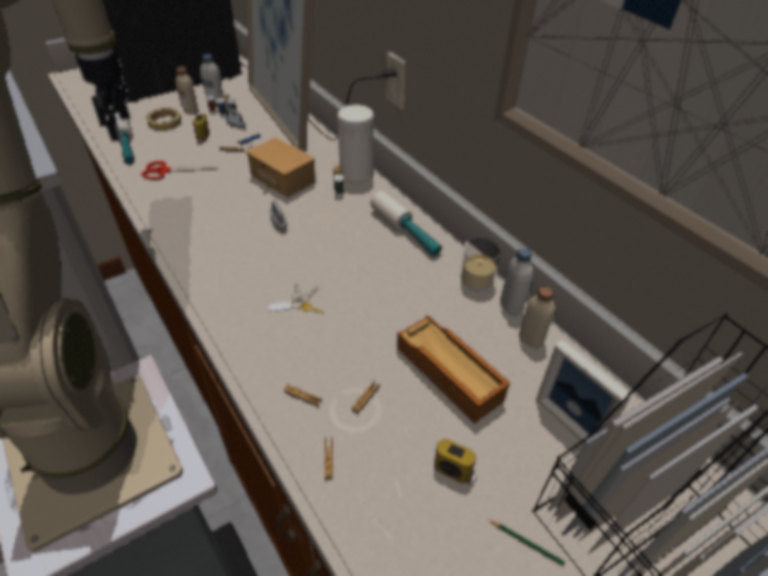

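View pics/top0.png

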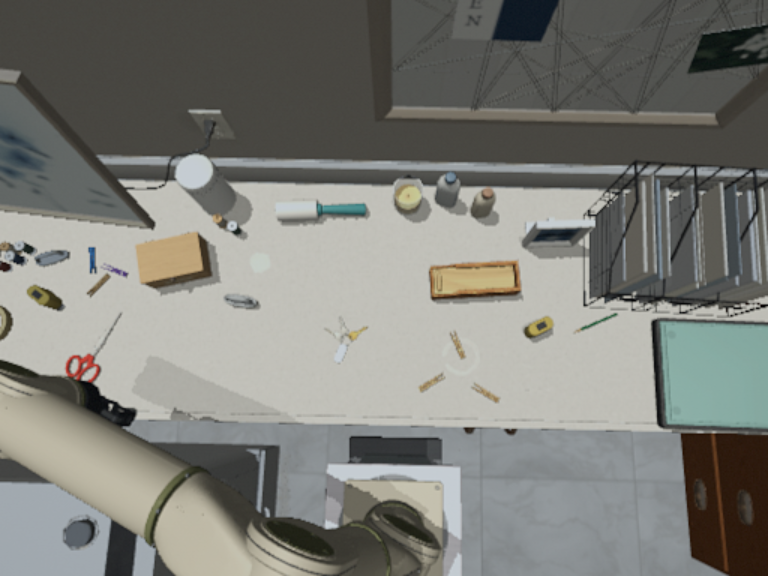

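Top view: the box is at about (475,280) in the 1.5x picture with its pull at the left end. There are three pegs, and the farthest from the base is the one at (458,345), about world (432,-157). Next I'll fit poses for the box and peg.

```bash
cat > fit.py <<'E'
from h import *
from scipy.optimize import least_squares
A=[];B=[]
for n in('scene','top'):
    p=dict(np.load(f'{n}0.npz')); P=cloud(p); ok=p['z_map']>0
    X=P[ok]
    s=X[(X[:,0]>520)&(X[:,0]<680)&(X[:,1]>-330)&(X[:,1]<-60)]
    t=s[(s[:,2]>30)&(s[:,2]<75)]
    (c,sz,a)=cv2.minAreaRect(t[:,:2].astype(np.float32)); print(n,'box rect',c,sz,a,len(t))
    hi=s[(s[:,2]>56)&(s[:,2]<70)]; (c,sz,a)=cv2.minAreaRect(hi[:,:2].astype(np.float32)); print('hi',c,sz,a,np.median(hi[:,2]))
    sl=X[(X[:,0]>500)&(X[:,0]<700)&(X[:,1]>-20)&(X[:,1]<100)]; print('table z',np.percentile(sl[:,2],[5,50,95]))
    k=X[(abs(X[:,0]-432)<55)&(abs(X[:,1]+157)<40)&(X[:,2]>6)&(X[:,2]<25)]
    (c,sz,a)=cv2.minAreaRect(k[:,:2].astype(np.float32)); print('peg',c,sz,a,k.mean(0),len(k))
    u,S,v=np.linalg.svd(k[:,:2]-k[:,:2].mean(0)); print('peg dir',v[0])
E
python3 fit.py
```

```text
scene box rect (597.2557983398438, -191.2293701171875) (80.48159790039062, 218.38612365722656) 4.384749412536621 2228
hi (598.2099609375, -198.31793212890625) (79.81652069091797, 203.4223175048828) 4.295907497406006 61.13671636704805
table z [-2.27006327  0.52109023  3.35723462]
peg (438.5059814453125, -153.01832580566406) (72.11265563964844, 14.099106788635254) 23.252893447875977 [ 434.06148267 -155.52746686   10.65249006] 115
peg dir [-0.91786315 -0.396897  ]
top box rect (597.126220703125, -190.57302856445312) (79.34830474853516, 216.5262908935547) 5.044808387756348 1294
hi (598.2425537109375, -197.12442016601562) (78.56363677978516, 202.67909240722656) 4.5159196853637695 59.809812065566575
table z [-5.44986607 -0.83474296  3.99400758]
peg (427.26611328125, -136.21456909179688) (75.21739959716797, 51.78376770019531) 22.65027618408203 [ 433.57716727 -153.10422364    9.84550593] 59
peg dir [-0.95357113 -0.3011679 ]
```

```bash
cat > ov.py <<'E'
from h import *
import sys
x0,y0,yaw=597.2,-190.9,-85.5
px,py,pyaw=437.5,-153.5,22.9
def T(pts,x,y,a):
    a=np.radians(a); pts=np.array(pts,float); q=pts.copy()
    q[:,0]=x+pts[:,0]*np.cos(a)-pts[:,1]*np.sin(a); q[:,1]=y+pts[:,0]*np.sin(a)+pts[:,1]*np.cos(a); return q
loops=[[(-108,-38.5,50),(-48,-38.5,50),(-48,-38.5,61),(108,-38.5,61),(108,38.5,61),(-48,38.5,61),(-48,38.5,50),(-108,38.5,50),(-108,38.5,0),(-108,-38.5,0)],
 [(-95,-25,59),(-85,-25,59),(-85,25,59),(-95,25,59)]]
pegl=[[(-36,-7.5,12),(36,-7.5,12),(36,7.5,12),(-36,7.5,12)]]
ims=[]
for n in('scene','top'):
    p=dict(np.load(f'{n}0.npz')); s=5
    c=proj(p,[[x0,y0,40]])[0]; c2=proj(p,[[px,py,10]])[0]; m=(c+c2)/2
    im=cv2.resize(p['frame'][:,:,::-1],None,fx=s,fy=s,interpolation=cv2.INTER_CUBIC)
    def dr(L,col):
        uv=((proj(p,L)+.5)*s*8).astype(np.int32); cv2.polylines(im,[uv],True,col,1,cv2.LINE_AA,3)
    for L in loops: dr(T(L,x0,y0,yaw),(0,255,0))
    for L in pegl: dr(T(L,px,py,pyaw),(255,0,0))
    a,b=int(m[0]*s-300),int(m[1]*s-290); im=im[max(b,0):b+580,max(a,0):a+600]
    cv2.imwrite(f'pics/ov_{n}.png',im)
E
python3 ov.py
```

```text
(no output)
```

View pics/ov_scene.png

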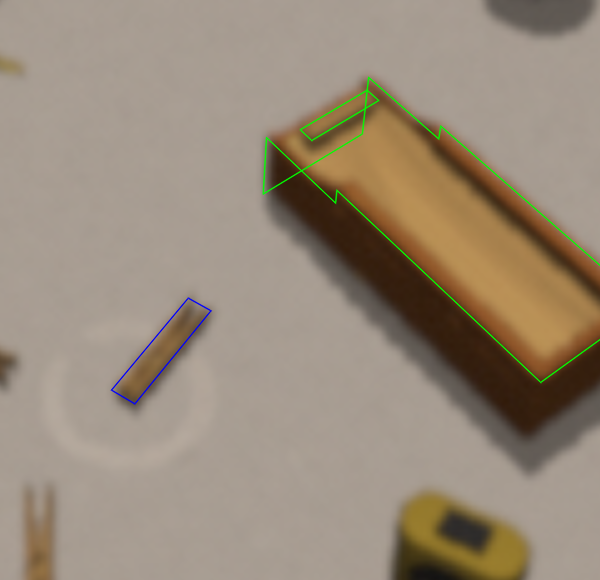

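View pics/ov_top.png

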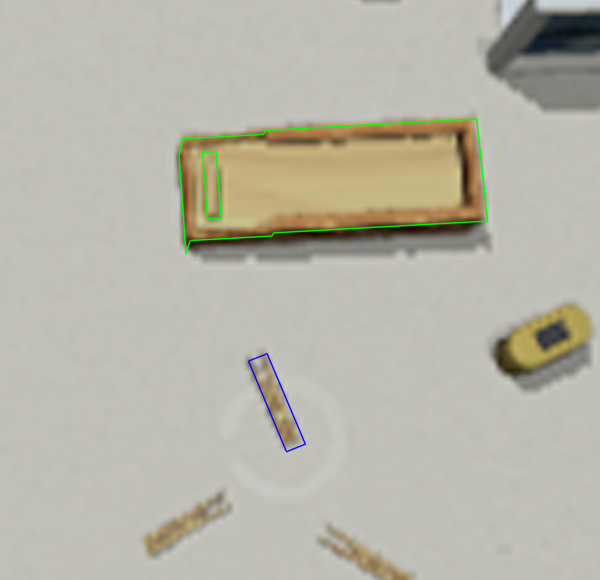

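```bash
cat > mv.py <<'E'
from h import *
BX=(597.2,-190.9,-85.5)
def b2w(x,y,z,B=BX):
    a=np.radians(B[2]); return np.array([B[0]+x*np.cos(a)-y*np.sin(a),B[1]+x*np.sin(a)+y*np.cos(a),z])
def plan(pos,jaw=None):
    """pos: world TCP target; jaw: yaw deg of jaw line in world"""
    o=telemetry.get_obs(); r=R.from_rotvec(o['eef_rot']).as_matrix(); p=np.array(o['eef_pos'])
    d=r.T@(np.array(pos)-p)/10
    print('t',round(float(o['clock']),2),'tcp',np.round(p,1),'x',np.round(r[:,0],3),'y',np.round(r[:,1],3),'F',np.round(o['wrist_force'],1),'open',round(float(o['opening']),1))
    cur=np.degrees(np.arctan2(r[1,1],r[0,1])); print('jaw yaw',round(cur,2), 'q',np.round(o['q'],2))
    s='  dx %.2f dy %.2f dz %.2f'%tuple(d)
    if jaw is not None:
        dy=(jaw-cur+90)%180-90; s+='  turn %.1f (or %.1f)'%(-dy, -dy+180 if dy>0 else -dy-180)  # tool x is down => sign flips
    print(s)
E
python3 - <<'E'
from mv import *
plan(b2w(-89,0,140),4.5)
E
```

```text
t 0.9 tcp [280.7 558.4 242.4] x [ 0.  0. -1.] y [0.449 0.893 0.   ] F [-0.7  0.5  0.4] open 85.4
jaw yaw 63.31 q [-1.13  0.33 -0.06  1.46  0.02  1.35 -0.09]
  dx 10.23 dy -45.12 dz 57.32  turn 58.8 (or -121.2)
```

Request:
{"op": "servo_tool", "data": {"commands": [{"claw": 8.5, "dx": 0.5, "dy": -4, "dz": 5, "turn": 6}, {"claw": 8.5, "dx": 1, "dy": -8, "dz": 10, "turn": 12}, {"claw": 8.5, "dx": 1.5, "dy": -12, "dz": 15, "turn": 18}, {"claw": 8.5, "dx": 2, "dy": -16, "dz": 20, "turn": 24}, {"claw": 8.5, "dx": 3, "dy": -20, "dz": 25.5, "turn": 30}, {"claw": 8.5, "dx": 4, "dy": -24, "dz": 30.5, "turn": 36}, {"claw": 8.5, "dx": 5, "dy": -28, "dz": 35.5, "turn": 42}, {"claw": 8.0, "dx": 6, "dy": -32, "dz": 40.5, "turn": 48}, {"claw": 7.5, "dx": 7, "dy": -36, "dz": 45.5, "turn": 54}, {"claw": 7.0, "dx": 8, "dy": -40, "dz": 50.5, "turn": 58.8}]}}

```text
clock: 2.15
eef_pos: [542.8, -5.4, 166.2]
eef_rot: [1.154, 1.244, -1.152]
wrist_force: [1.3, 1.1, 0.8]
opening: 69.9
```

Run:
```python
from mv import *
plan(b2w(-89,0,110),4.5)
```

```text
t 2.15 tcp [542.8  -5.4 166.2] x [ 0.001  0.    -1.   ] y [0.997 0.076 0.001] F [1.3 1.1 0.8] open 69.9
jaw yaw 4.36 q [-0.48  0.21  0.46  1.8  -0.1   1.15  0.09]
  dx 5.62 dy 3.98 dz 10.02  turn -0.1 (or 179.9)
```

Request:
{"op": "servo_tool", "data": {"commands": [{"claw": 6.6, "dx": 1, "dy": 1.3, "dz": 3.3, "turn": 0}, {"claw": 6.6, "dx": 3, "dy": 2.6, "dz": 6.6, "turn": 0}, {"claw": 6.6, "dx": 5, "dy": 4, "dz": 10, "turn": 0}, {"claw": 6.6, "dx": 6.1, "dy": 4, "dz": 10, "turn": 0}, {"claw": 6.6, "dx": 6.1, "dy": 4, "dz": 10, "turn": 0}, {"claw": 6.6, "dx": 6.1, "dy": 4, "dz": 10, "turn": 0}, {"claw": 6.6, "dx": 6.1, "dy": 4, "dz": 10, "turn": 0}, {"claw": 6.6, "dx": 6.1, "dy": 4, "dz": 10, "turn": 0}, {"claw": 6.6, "dx": 6.1, "dy": 4, "dz": 10, "turn": 0}, {"claw": 6.6, "dx": 6.1, "dy": 4, "dz": 10, "turn": 0}]}}

```text
clock: 3.4
eef_pos: [589.9, -100.1, 105.2]
eef_rot: [1.151, 1.245, -1.151]
wrist_force: [0.4, 0.0, 0.0]
opening: 65.9
```

Run:
```python
from mv import *
plan(b2w(-89,0,66),4.5)
for n in('scene','top'):
    p=optics.read_camera(n); np.savez(f'{n}1.npz',**{k:v for k,v in p.items() if k in('frame','z_map','fov_y','cx','cy','view')})
    t=telemetry.get_obs()['eef_pos']
    s=4; c=proj(p,[t])[0]
    im=cv2.resize(p['frame'][:,:,::-1],None,fx=s,fy=s,interpolation=cv2.INTER_CUBIC)
    u=(proj(p,[t])[0]+.5)*s; cv2.circle(im,tuple(u.astype(int)),3,(0,0,255),-1)
    for zz in (-11,8):
      for ss in(-33,33):
        u=(proj(p,[t+np.array([ss*.997,ss*.078,zz])])[0]+.5)*s; cv2.circle(im,tuple(u.astype(int)),3,(0,255,0) if zz<0 else (255,255,0),-1)
    a,b=int(c[0]*s-350),int(c[1]*s-280); cv2.imwrite(f'pics/a_{n}.png',im[max(b,0):b+560,max(a,0):a+700])
    P=cloud(p); X=P[p['z_map']>0]; X=X[(abs(X[:,0]-t[0])<70)&(abs(X[:,1]-t[1])<30)&(X[:,2]>62)&(X[:,2]<130)]
    for sgn in(-1,1):
        k=X[(X[:,0]-t[0])*sgn>20]; print(n,sgn,len(k),np.round(np.percentile(k[:,2],[0,2,5,20]),1) if len(k) else '')
```

```text
t 3.4 tcp [ 589.9 -100.1  105.2] x [ 0.  0. -1.] y [0.997 0.079 0.   ] F [0.4 0.  0. ] open 65.9
jaw yaw 4.51 q [-0.3   0.41  0.49  1.72 -0.22  1.07  0.34]
  dx 3.92 dy 0.02 dz 0.21  turn 0.0 (or -180.0)
scene -1 44 [100.6 103.2 106.7 112.1]
scene 1 55 [100.4 102.7 104.2 109.9]
top -1 0 
top 1 0
```

View pics/a_scene.png

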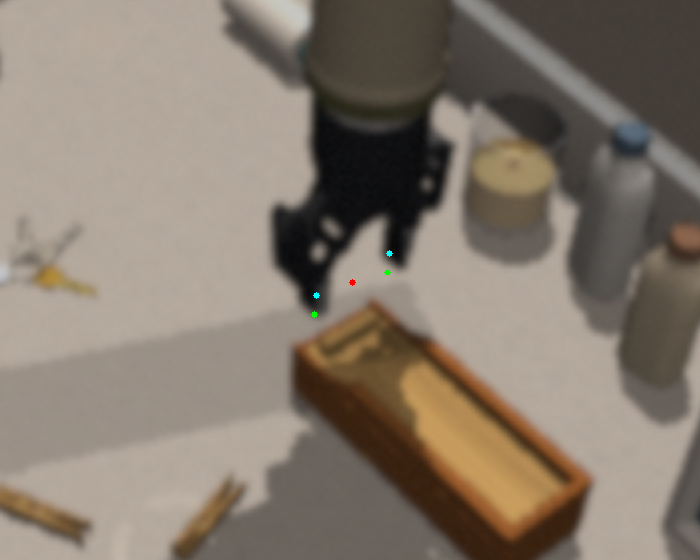

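View pics/a_top.png

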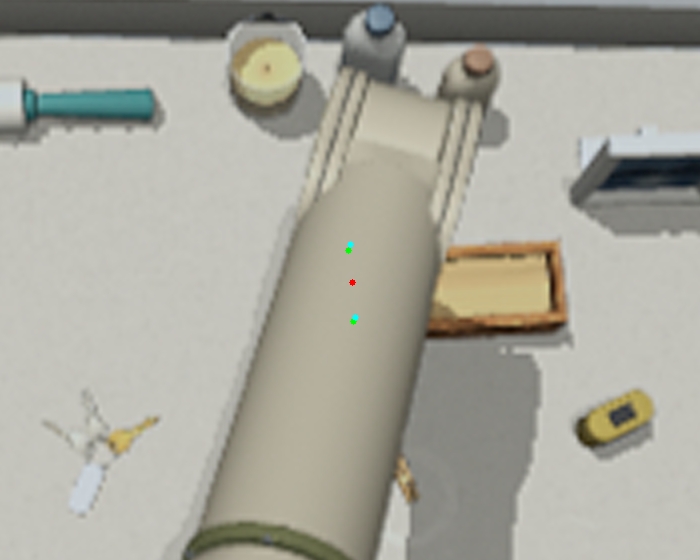

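Request:
{"op": "servo_tool", "data": {"commands": [{"claw": 6.6, "dx": 2, "dy": 0, "dz": 0.2, "turn": 0}, {"claw": 6.4, "dx": 3.5, "dy": 0, "dz": 0.2, "turn": 0}, {"claw": 6.2, "dx": 4.3, "dy": 0, "dz": 0.2, "turn": 0}, {"claw": 6.0, "dx": 4.5, "dy": 0, "dz": 0.2, "turn": 0}, {"claw": 5.6, "dx": 4.5, "dy": 0, "dz": 0.2, "turn": 0}, {"claw": 5.2, "dx": 4.5, "dy": 0, "dz": 0.2, "turn": 0}, {"claw": 4.8, "dx": 4.5, "dy": 0, "dz": 0.2, "turn": 0}, {"claw": 4.4, "dx": 4.5, "dy": 0, "dz": 0.2, "turn": 0}, {"claw": 4.0, "dx": 4.5, "dy": 0, "dz": 0.2, "turn": 0}, {"claw": 4.0, "dx": 4.5, "dy": 0, "dz": 0.2, "turn": 0}]}}

```text
clock: 4.75
eef_pos: [590.4, -102.2, 61.2]
eef_rot: [1.152, 1.245, -1.15]
wrist_force: [-2.2, 0.7, 7.8]
opening: 47.0
```

Run:
```python
from mv import *
plan(b2w(-199,0,68),4.5)
p=optics.read_camera('scene'); s=4;t=telemetry.get_obs()['eef_pos'];c=proj(p,[t])[0]
im=cv2.resize(p['frame'][:,:,::-1],None,fx=s,fy=s,interpolation=cv2.INTER_CUBIC)
a,b=int(c[0]*s-350),int(c[1]*s-280); cv2.imwrite(f'pics/b.png',im[max(b,0):b+560,max(a,0):a+700])
```

```text
t 4.75 tcp [ 590.4 -102.2   61.2] x [ 0.001  0.    -1.   ] y [0.997 0.079 0.001] F [-2.2  0.7  7.8] open 47.0
jaw yaw 4.51 q [-0.28  0.47  0.47  1.74 -0.25  0.99  0.36]
  dx -0.68 dy -0.02 dz -11.00  turn 0.0 (or -180.0)
```

View pics/b.png

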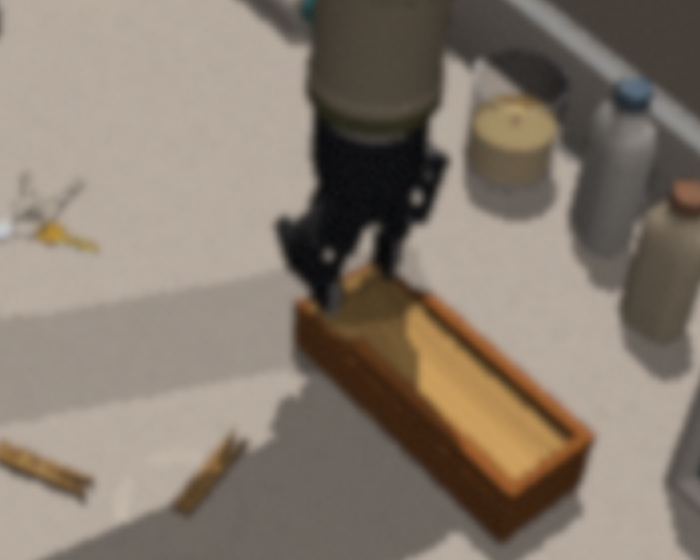

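Request:
{"op": "servo_tool", "data": {"commands": [{"claw": 4.0, "dx": -0.1, "dy": 0, "dz": 0, "turn": 0}, {"claw": 4.0, "dx": -0.2, "dy": 0, "dz": 0, "turn": 0}, {"claw": 4.0, "dx": -0.3, "dy": 0, "dz": 0, "turn": 0}, {"claw": 4.0, "dx": -0.4, "dy": 0, "dz": 0, "turn": 0}, {"claw": 4.0, "dx": -0.5, "dy": 0, "dz": 0, "turn": 0}, {"claw": 4.0, "dx": -0.6, "dy": 0, "dz": 0, "turn": 0}, {"claw": 4.0, "dx": -0.7, "dy": 0, "dz": 0, "turn": 0}, {"claw": 4.0, "dx": -0.8, "dy": 0, "dz": 0, "turn": 0}, {"claw": 4.0, "dx": -0.9, "dy": 0, "dz": 0, "turn": 0}, {"claw": 4.0, "dx": -0.9, "dy": 0, "dz": 0, "turn": 0}]}}

```text
clock: 6.05
eef_pos: [590.0, -102.1, 69.2]
eef_rot: [1.151, 1.245, -1.151]
wrist_force: [0.6, -0.5, -1.7]
opening: 46.7
```

```bash
cat > look.py <<'E'
from mv import *
import sys
n,cam=sys.argv[1],sys.argv[2]
p=optics.read_camera(cam); s=4;t=telemetry.get_obs()['eef_pos'] if len(sys.argv)<4 else eval(sys.argv[3]);c=proj(p,[t])[0]
im=cv2.resize(p['frame'][:,:,::-1],None,fx=s,fy=s,interpolation=cv2.INTER_CUBIC)
a,b=int(c[0]*s-350),int(c[1]*s-280); cv2.imwrite(f'pics/{n}.png',im[max(b,0):b+560,max(a,0):a+700])
np.savez(f'{n}.npz',**{k:v for k,v in p.items() if k in('frame','z_map','fov_y','cx','cy','view')})
plan(b2w(-199,0,68),4.5)
E
python3 look.py c scene
```

```text
t 6.1 tcp [ 590.  -102.1   69.1] x [ 0.  0. -1.] y [0.997 0.079 0.   ] F [-0.2  1.  -0.1] open 46.9
jaw yaw 4.52 q [-0.29  0.46  0.48  1.74 -0.24  1.    0.36]
  dx 0.11 dy 0.02 dz -10.99  turn 0.0 (or -180.0)
```

View pics/c.png

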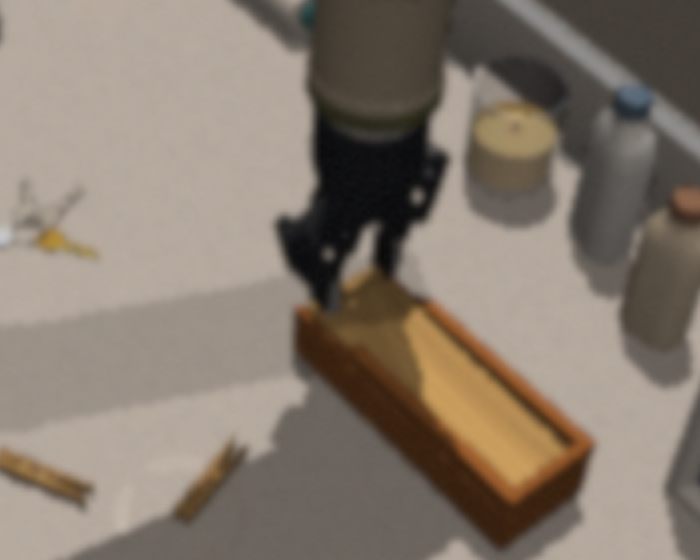

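Request:
{"op": "servo_tool", "data": {"commands": [{"claw": 4.0, "dx": 0, "dy": 0, "dz": -1, "turn": 0}, {"claw": 4.0, "dx": 0, "dy": 0, "dz": -2.2, "turn": 0}, {"claw": 4.0, "dx": -0.1, "dy": 0, "dz": -3.5, "turn": 0}, {"claw": 4.0, "dx": -0.1, "dy": 0, "dz": -5, "turn": 0}, {"claw": 4.0, "dx": -0.2, "dy": 0, "dz": -6.5, "turn": 0}, {"claw": 4.0, "dx": -0.2, "dy": 0, "dz": -8, "turn": 0}, {"claw": 4.0, "dx": -0.3, "dy": 0, "dz": -9.3, "turn": 0}, {"claw": 4.0, "dx": -0.3, "dy": 0, "dz": -10.3, "turn": 0}, {"claw": 4.0, "dx": -0.3, "dy": 0, "dz": -10.9, "turn": 0}, {"claw": 4.0, "dx": -0.3, "dy": 0, "dz": -10.9, "turn": 0}]}}

```text
clock: 7.35
eef_pos: [581.4, 6.8, 72.1]
eef_rot: [1.151, 1.246, -1.151]
wrist_force: [0.0, 0.2, -1.2]
opening: 47.3
```

```bash
python3 look.py d scene
```

```text
t 7.4 tcp [581.4   6.2  72.1] x [-0. -0. -1.] y [ 0.997  0.079 -0.   ] F [-0.9 -0.8 -0.9] open 47.3
jaw yaw 4.5 q [-0.46  0.42  0.45  1.78 -0.21  0.99  0.15]
  dx 0.41 dy 0.03 dz -0.12  turn 0.0 (or -180.0)
```

View pics/d.png

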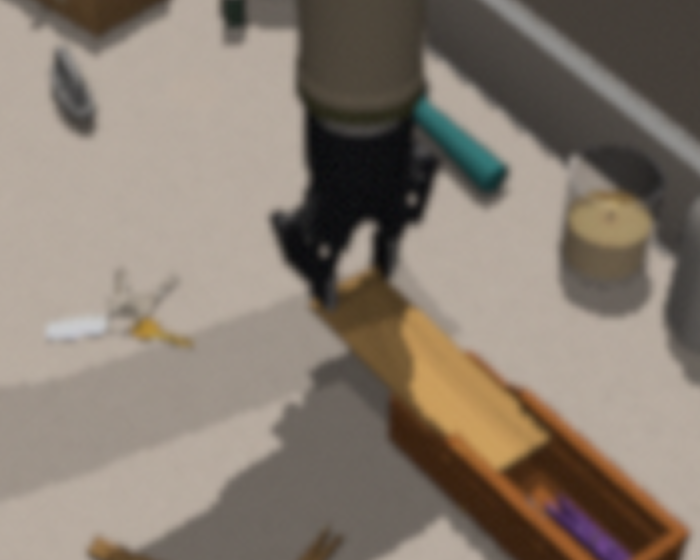

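Request:
{"op": "servo_tool", "data": {"commands": [{"claw": 4.0, "dx": 0.2, "dy": 0, "dz": 0, "turn": 0}, {"claw": 4.0, "dx": 0.4, "dy": 0, "dz": 0, "turn": 0}, {"claw": 4.0, "dx": 0.6, "dy": 0, "dz": 0, "turn": 0}, {"claw": 4.0, "dx": 0.8, "dy": 0, "dz": 0, "turn": 0}, {"claw": 4.0, "dx": 0.95, "dy": 0, "dz": 0, "turn": 0}, {"claw": 4.0, "dx": 0.95, "dy": 0, "dz": 0, "turn": 0}, {"claw": 5.0, "dx": 0.95, "dy": 0, "dz": 0, "turn": 0}, {"claw": 6.0, "dx": 0.9, "dy": 0, "dz": 0, "turn": 0}, {"claw": 7.0, "dx": -0.5, "dy": 0, "dz": 0, "turn": 0}, {"claw": 8.0, "dx": -3, "dy": 0, "dz": 0, "turn": 0}]}}

```text
clock: 8.65
eef_pos: [581.0, 6.3, 102.7]
eef_rot: [1.15, 1.246, -1.152]
wrist_force: [0.3, -0.9, 1.0]
opening: 79.5
```

```bash
python3 look.py e scene
```

```text
t 8.7 tcp [583.1   6.2 106.7] x [ 0.004  0.001 -1.   ] y [0.997 0.078 0.004] F [ 2.8 -0.7  3.1] open 80.1
jaw yaw 4.48 q [-0.47  0.37  0.46  1.76 -0.19  1.05  0.14]
  dx 3.87 dy -0.16 dz -0.13  turn -0.0 (or 180.0)
```

View pics/e.png

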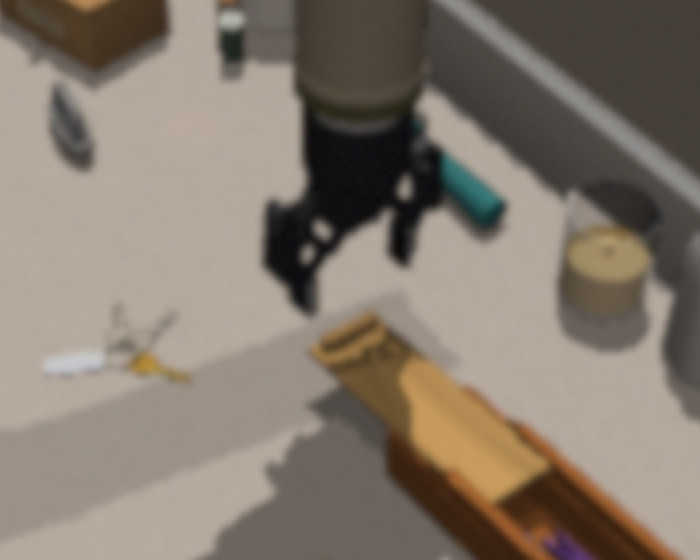

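```bash
cat > lidm.py <<'E'
from mv import *
import sys
p=dict(np.load(sys.argv[1])); P=cloud(p); X=P[p['z_map']>0]
a=np.radians(BX[2]); u=np.array([np.cos(a),np.sin(a)]); v=np.array([-np.sin(a),np.cos(a)])
L=np.c_[(X[:,:2]-BX[:2])@u,(X[:,:2]-BX[:2])@v,X[:,2]]
k=L[(L[:,0]<-112)&(L[:,0]>-230)&(abs(L[:,1])<50)&(L[:,2]>25)&(L[:,2]<64)]
print(len(k),np.round(np.percentile(k,[1,50,99],axis=0),1))
f=k[(k[:,0]>-185)&(abs(k[:,1])<25)]; A=np.c_[f[:,:2],np.ones(len(f))]; c,*_=np.linalg.lstsq(A,f[:,2],rcond=None); print('plane',c,'z at -125:',c@[-125,0,1],'z at -190',c@[-190,0,1])
for lo,hi in((-135,-115),(-155,-135),(-175,-155),(-205,-185)):
    s=k[(k[:,0]>lo)&(k[:,0]<hi)]; print(lo,hi,np.round([s[:,1].min(),s[:,1].max()],1),np.round(np.percentile(s[:,1],[3,97]),1))
E
python3 lidm.py e.npz
```

```text
534 [[-204.3  -32.1   44.5]
 [-159.9   -3.6   50.9]
 [-113.3   30.8   61.6]]
plane [ 3.63656021e-02 -4.03522757e-03  5.63322435e+01] z at -125: 51.78654321454914 z at -190 49.422779079372845
-135 -115 [-32.4  31.3] [-31.4  28.4]
-155 -135 [-32.5  31.1] [-31.3  29.5]
-175 -155 [-32.3  32.2] [-31.9  29.7]
-205 -185 [-32.6  31. ] [-31.   27.6]
```

Run:
```python
from mv import *
plan(b2w(-126,-0.3,52),4.5)
```

```text
t 8.7 tcp [583.1   6.2 106.7] x [ 0.004  0.001 -1.   ] y [0.997 0.078 0.004] F [ 2.8 -0.7  3.1] open 80.1
jaw yaw 4.48 q [-0.47  0.37  0.46  1.76 -0.19  1.05  0.14]
  dx 5.47 dy -0.19 dz 7.17  turn -0.0 (or 180.0)
```

Request:
{"op": "servo_tool", "data": {"commands": [{"claw": 8.2, "dx": 0, "dy": 0, "dz": 2, "turn": 0}, {"claw": 8.2, "dx": 0, "dy": 0, "dz": 4.5, "turn": 0}, {"claw": 8.2, "dx": 0, "dy": 0, "dz": 6.5, "turn": 0}, {"claw": 8.2, "dx": 1, "dy": 0, "dz": 7.2, "turn": 0}, {"claw": 8.2, "dx": 2, "dy": 0, "dz": 7.2, "turn": 0}, {"claw": 8.2, "dx": 3, "dy": 0, "dz": 7.2, "turn": 0}, {"claw": 8.2, "dx": 3, "dy": 0, "dz": 7.2, "turn": 0}, {"claw": 8.2, "dx": 3, "dy": 0, "dz": 7.2, "turn": 0}, {"claw": 8.2, "dx": 3, "dy": 0, "dz": 7.2, "turn": 0}, {"claw": 8.2, "dx": 3, "dy": 0, "dz": 7.2, "turn": 0}]}}

```text
clock: 9.95
eef_pos: [587.3, -65.3, 72.4]
eef_rot: [1.151, 1.245, -1.151]
wrist_force: [-0.3, 0.5, 0.4]
opening: 81.8
```

```bash
python3 look.py f scene
python3 - <<'E'
from mv import *
plan(b2w(-126,-0.3,52),4.5)
E
python3 lidm.py f.npz
```

```text
t 10.0 tcp [587.2 -65.2  72.4] x [ 0.  0. -1.] y [0.997 0.079 0.   ] F [-0.9  0.5  0.8] open 82.0
jaw yaw 4.51 q [-0.35  0.44  0.48  1.76 -0.23  1.    0.29]
  dx 0.44 dy 0.01 dz -7.29  turn 0.0 (or -180.0)
t 10.0 tcp [587.2 -65.2  72.4] x [ 0.  0. -1.] y [0.997 0.079 0.   ] F [-0.9  0.5  0.8] open 82.0
jaw yaw 4.51 q [-0.35  0.44  0.48  1.76 -0.23  1.    0.29]
  dx 2.04 dy -0.02 dz 0.01  turn 0.0 (or -180.0)
283 [[-205.9  -32.4   43.8]
 [-138.     2.    51.1]
 [-112.6   31.6   59.6]]
plane [ 4.67523479e-02 -3.37445251e-03  5.78953290e+01] z at -125: 52.05128550547125 z at -190 49.012382894038986
-135 -115 [-32.9  32.3] [-31.3  29.4]
-155 -135 [-31.4  30.9] [-28.3  30.1]
-175 -155 [-32.6  30.3] [-31.6  30. ]
-205 -185 [-32.4  31.6] [-31.8  18.9]
```

View pics/f.png

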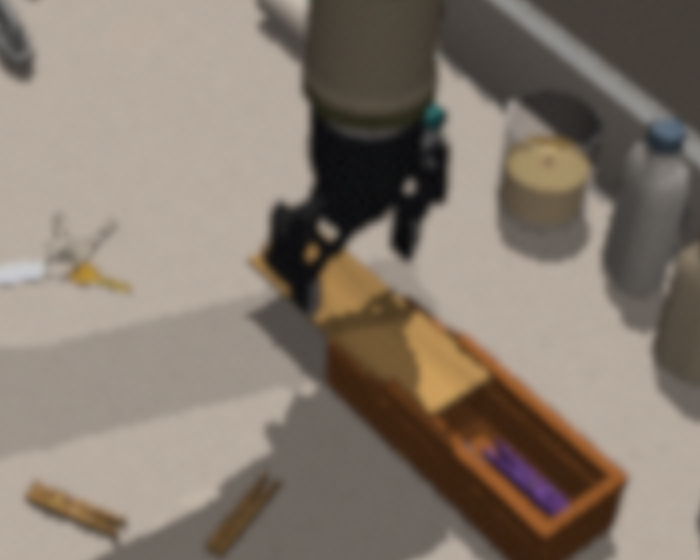

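Request:
{"op": "servo_tool", "data": {"commands": [{"claw": 8.2, "dx": 0.8, "dy": 0, "dz": 0, "turn": 0}, {"claw": 8.2, "dx": 1.6, "dy": 0, "dz": 0, "turn": 0}, {"claw": 8.2, "dx": 2.1, "dy": 0, "dz": 0, "turn": 0}, {"claw": 8.0, "dx": 2.1, "dy": 0, "dz": 0, "turn": 0}, {"claw": 7.4, "dx": 2.1, "dy": 0, "dz": 0, "turn": 0}, {"claw": 6.8, "dx": 2.1, "dy": 0, "dz": 0, "turn": 0}, {"claw": 6.4, "dx": 2.1, "dy": 0, "dz": 0, "turn": 0}, {"claw": 5.5, "dx": 2.1, "dy": 0, "dz": 0, "turn": 0}, {"claw": 5.5, "dx": 2.1, "dy": 0, "dz": 0, "turn": 0}, {"claw": 5.5, "dx": 2.1, "dy": 0, "dz": 0, "turn": 0}]}}

```text
clock: 11.25
eef_pos: [587.3, -65.3, 52.0]
eef_rot: [1.152, 1.245, -1.151]
wrist_force: [-4.2, 1.3, 8.2]
opening: 61.8
```

```bash
python3 look.py g scene;python3 lidm.py g.npz
```

```text
t 11.3 tcp [587.2 -65.2  52. ] x [ 0.     0.001 -1.   ] y [0.997 0.079 0.   ] F [-4.   0.7  8.9] open 61.8
jaw yaw 4.5 q [-0.34  0.46  0.47  1.77 -0.25  0.96  0.3 ]
  dx -1.60 dy 0.01 dz -7.30  turn 0.0 (or -180.0)
242 [[-206.6  -42.2   46. ]
 [-130.2    3.1   51.8]
 [-112.3   37.4   62.9]]
plane [4.66930438e-02 5.23663831e-03 5.76647074e+01] z at -125: 51.82807693856251 z at -190 48.7930290902827
-135 -115 [-43.9  43.8] [-42.1  32.8]
-155 -135 [-7.2 32.9] [-3.5 31.6]
-175 -155 [-2.5 31.3] [-2.1 30.5]
-205 -185 [-31.9  14.4] [-31.1  10.5]
```

View pics/g.png

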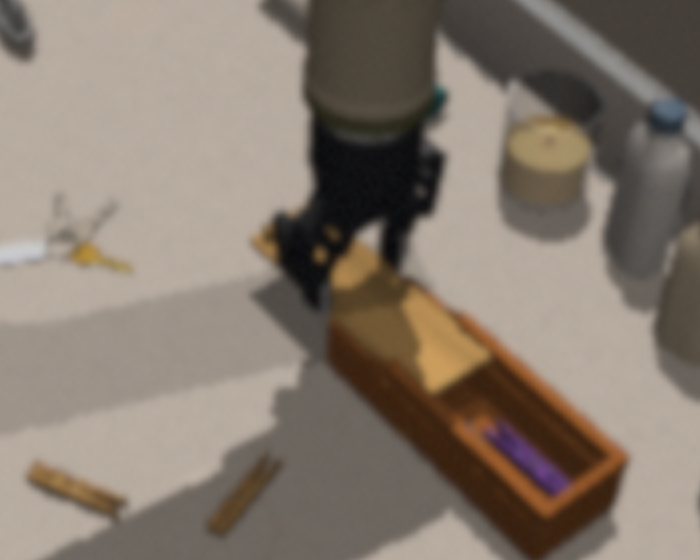

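Request:
{"op": "servo_tool", "data": {"commands": [{"claw": 5.5, "dx": -0.05, "dy": 0, "dz": -0.6, "turn": 0}, {"claw": 5.5, "dx": -0.05, "dy": 0, "dz": -1.4, "turn": 0}, {"claw": 5.5, "dx": -0.05, "dy": 0, "dz": -2.4, "turn": 0}, {"claw": 5.5, "dx": -0.05, "dy": 0, "dz": -3.4, "turn": 0}, {"claw": 5.5, "dx": -0.05, "dy": 0, "dz": -4.4, "turn": 0}, {"claw": 5.5, "dx": -0.3, "dy": 0, "dz": -5.3, "turn": 0}, {"claw": 5.5, "dx": -0.8, "dy": 0, "dz": -6.3, "turn": 0}, {"claw": 5.5, "dx": -1.4, "dy": 0, "dz": -7.5, "turn": 0}, {"claw": 5.5, "dx": -2, "dy": 0, "dz": -8.8, "turn": 0}, {"claw": 5.5, "dx": -2, "dy": 0, "dz": -10, "turn": 0}]}}

```text
clock: 12.55
eef_pos: [579.5, 35.6, 71.8]
eef_rot: [1.152, 1.245, -1.15]
wrist_force: [-0.2, 0.6, -0.6]
opening: 61.6
```

```bash
python3 look.py i scene
```

```text
t 12.6 tcp [579.2  37.6  71.3] x [ 0.     0.001 -1.   ] y [0.997 0.081 0.   ] F [-0.1  2.8 -1.5] open 61.4
jaw yaw 4.64 q [-0.51  0.41  0.45  1.79 -0.21  0.99  0.1 ]
  dx 0.33 dy -0.00 dz 3.02  turn 0.1 (or -179.9)
```

View pics/i.png

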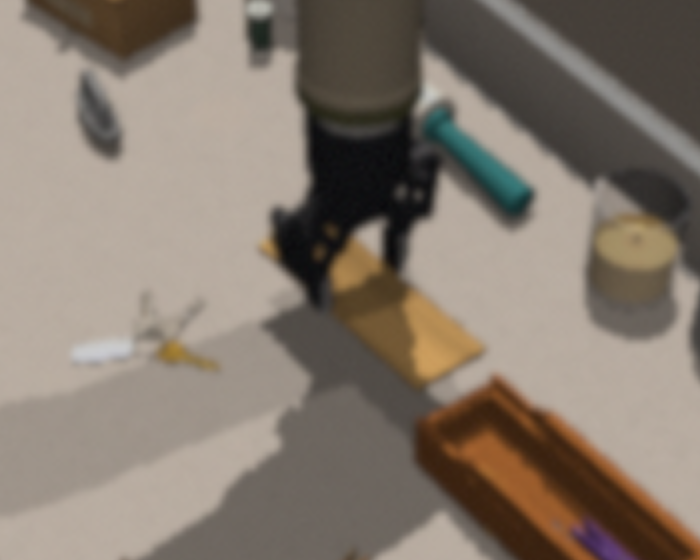

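Request:
{"op": "servo_tool", "data": {"commands": [{"claw": 5.5, "dx": 0, "dy": 0, "dz": -1, "turn": 0}, {"claw": 5.5, "dx": 0, "dy": 0, "dz": -2, "turn": 0}, {"claw": 5.5, "dx": 0.5, "dy": 0, "dz": -3, "turn": 0}, {"claw": 5.5, "dx": 1.5, "dy": 0, "dz": -3.8, "turn": 0}, {"claw": 5.5, "dx": 2.7, "dy": 0, "dz": -4.3, "turn": 0}, {"claw": 5.5, "dx": 3.9, "dy": 0, "dz": -4.5, "turn": 0}, {"claw": 5.5, "dx": 4.8, "dy": 0, "dz": -4.5, "turn": 0}, {"claw": 5.5, "dx": 5.3, "dy": 0, "dz": -4.5, "turn": 0}, {"claw": 5.5, "dx": 5.5, "dy": 0, "dz": -4.5, "turn": 0}, {"claw": 5.5, "dx": 5.5, "dy": 0, "dz": -4.5, "turn": 0}]}}

```text
clock: 13.85
eef_pos: [575.8, 79.1, 16.2]
eef_rot: [1.151, 1.245, -1.151]
wrist_force: [0.6, 0.9, -1.7]
opening: 61.9
```

```bash
python3 look.py j scene
python3 - <<'E'
from mv import *
p=dict(np.load('j.npz')); P=cloud(p); X=P[p['z_map']>0]
a=np.radians(BX[2]); u=np.array([np.cos(a),np.sin(a)]); v=np.array([-np.sin(a),np.cos(a)])
L=np.c_[(X[:,:2]-BX[:2])@u,(X[:,:2]-BX[:2])@v,X[:,2]]
for lo in range(-350,-120,20):
    k=L[(L[:,0]>lo)&(L[:,0]<lo+20)&(abs(L[:,1])<25)&(L[:,2]<45)]; print(lo,len(k),np.round(np.percentile(k[:,2],[10,50,90]),1) if len(k) else '')
E
```

```text
t 13.9 tcp [575.9  79.2  16.4] x [ 0.  0. -1.] y [0.997 0.078 0.   ] F [ 0.2  0.2 -0.2] open 61.8
jaw yaw 4.5 q [-0.55  0.49  0.41  1.81 -0.24  0.89  0.05]
  dx -5.16 dy 0.01 dz 7.19  turn 0.0 (or -180.0)
-350 0 
-330 6 [12.1 13.3 16.4]
-310 23 [12.8 14.  15.3]
-290 53 [13.3 15.2 17.1]
-270 67 [14.8 16.3 17.8]
-250 73 [15.2 17.4 19.2]
-230 67 [15.5 18.  19.7]
-210 78 [16.6 18.5 20.6]
-190 79 [17.4 19.9 21.3]
-170 138 [-0.9 13.5 21.3]
-150 60 [-1.6  0.5  2.8]
-130 2 [ 4.2 20.7 37.2]
```

View pics/j.png

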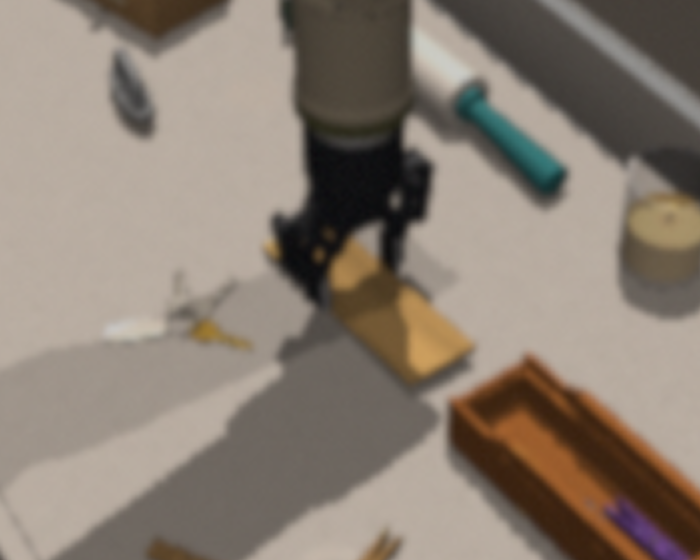

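Request:
{"op": "servo_tool", "data": {"commands": [{"claw": 5.5, "dx": 0.2, "dy": 0, "dz": 0, "turn": 0}, {"claw": 5.5, "dx": 0.4, "dy": 0, "dz": 0, "turn": 0}, {"claw": 5.5, "dx": 0.6, "dy": 0, "dz": 0, "turn": 0}, {"claw": 5.5, "dx": 0.75, "dy": 0, "dz": 0, "turn": 0}, {"claw": 5.5, "dx": 0.8, "dy": 0, "dz": 0, "turn": 0}, {"claw": 6.5, "dx": 0.8, "dy": 0, "dz": 0, "turn": 0}, {"claw": 7.2, "dx": 0.8, "dy": 0, "dz": 0, "turn": 0}, {"claw": 8.2, "dx": 0.8, "dy": 0, "dz": 0, "turn": 0}, {"claw": 8.2, "dx": 0.8, "dy": 0, "dz": 0, "turn": 0}, {"claw": 8.2, "dx": 0, "dy": 0, "dz": 0, "turn": 0}]}}

```text
clock: 15.15
eef_pos: [575.2, 79.2, 15.9]
eef_rot: [1.15, 1.246, -1.152]
wrist_force: [-0.0, -0.0, 0.6]
opening: 81.9
```

Run:
```python
from mv import *
px,py=436,-154
plan((px,py,75),180-(90-23) )
plan((px,py,100),-67)
```

```text
t 15.15 tcp [575.2  79.2  15.9] x [-0.001 -0.    -1.   ] y [ 0.997  0.079 -0.001] F [-0.  -0.   0.6] open 81.9
jaw yaw 4.51 q [-0.55  0.49  0.41  1.81 -0.24  0.89  0.05]
  dx -5.89 dy -15.72 dz 22.15  turn 71.5 (or -108.5)
t 15.15 tcp [575.2  79.2  15.9] x [-0.001 -0.    -1.   ] y [ 0.997  0.079 -0.001] F [-0.  -0.   0.6] open 81.9
jaw yaw 4.51 q [-0.55  0.49  0.41  1.81 -0.24  0.89  0.05]
  dx -8.39 dy -15.72 dz 22.15  turn 71.5 (or -108.5)
```

Request:
{"op": "servo_tool", "data": {"commands": [{"claw": 8.2, "dx": -4, "dy": 0, "dz": 0, "turn": 0}, {"claw": 7.5, "dx": -9, "dy": 0, "dz": 0, "turn": 0}, {"claw": 6.5, "dx": -11, "dy": -2, "dz": 3, "turn": 8}, {"claw": 5.5, "dx": -11, "dy": -4.5, "dz": 6.5, "turn": 18}, {"claw": 4.5, "dx": -11, "dy": -7, "dz": 10, "turn": 28}, {"claw": 4.5, "dx": -11, "dy": -9.5, "dz": 13.5, "turn": 38}, {"claw": 4.5, "dx": -11, "dy": -12, "dz": 17, "turn": 48}, {"claw": 4.5, "dx": -11, "dy": -14, "dz": 20, "turn": 58}, {"claw": 4.5, "dx": -11, "dy": -15.3, "dz": 21.5, "turn": 67}, {"claw": 4.5, "dx": -11, "dy": -15.7, "dz": 22.1, "turn": 71.5}]}}

```text
clock: 16.4
eef_pos: [435.9, -154.6, 126.6]
eef_rot: [2.005, 0.403, -2.003]
wrist_force: [1.5, -0.4, -0.1]
opening: 45.2
```

```bash
python3 look.py k scene "np.array([500,-20,0])"
python3 - <<'E'
from mv import *
plan((436,-154,50),-67)
p=dict(np.load('k.npz')); P=cloud(p); X=P[p['z_map']>0]
a=np.radians(BX[2]); u=np.array([np.cos(a),np.sin(a)]); v=np.array([-np.sin(a),np.cos(a)])
L=np.c_[(X[:,:2]-BX[:2])@u,(X[:,:2]-BX[:2])@v,X[:,2]]
k=L[(L[:,0]<-125)&(L[:,0]>-370)&(abs(L[:,1])<45)&(L[:,2]>4)&(L[:,2]<30)]; print(len(k),cv2.minAreaRect(k[:,:2].astype(np.float32)))
for lo in range(-370,-120,20):
    k=L[(L[:,0]>lo)&(L[:,0]<lo+20)&(abs(L[:,1])<25)&(L[:,2]<45)]; print(lo,len(k),np.round(np.percentile(k[:,2],[10,50,90]),1) if len(k) else '')
k=X[(abs(X[:,0]-436)<55)&(abs(X[:,1]+155)<40)&(X[:,2]>5)&(X[:,2]<18)]
print('peg',cv2.minAreaRect(k[:,:2].astype(np.float32)),len(k))
E
```

```text
t 16.45 tcp [ 435.8 -154.9  126.6] x [ 0.001  0.001 -1.   ] y [ 0.383 -0.924 -0.   ] F [ 0.2 -0.8 -0.4] open 45.4
jaw yaw -67.5 q [-0.5   0.07  0.78  2.05 -0.06  1.04 -0.87]
  dx 5.88 dy -9.42 dz -19.68  turn -72.0 (or 108.0)
t 16.45 tcp [ 435.8 -154.9  126.6] x [ 0.001  0.001 -1.   ] y [ 0.383 -0.924 -0.   ] F [ 0.2 -0.8 -0.4] open 45.4
jaw yaw -67.5 q [-0.5   0.07  0.78  2.05 -0.06  1.04 -0.87]
  dx 7.66 dy -0.07 dz -0.05  turn -0.5 (or 179.5)
138 ((-252.07896423339844, -4.4315338134765625), (220.56459045410156, 45.97303771972656), 11.61032485961914)
-370 9 [-0.4  0.1  4.6]
-350 9 [ 9.  14.7 18.4]
-330 0 
-310 0 
-290 0 
-270 0 
-250 0 
-230 0 
-210 8 [ 5.9  7.1 10. ]
-190 36 [5.1 7.4 9.1]
-170 65 [-0.6  5.9  8.8]
-150 26 [-1.7  0.2  2. ]
-130 0 
peg ((437.6181640625, -152.93954467773438), (70.46033477783203, 15.137288093566895), 22.30023765563965) 119
```

View pics/k.png

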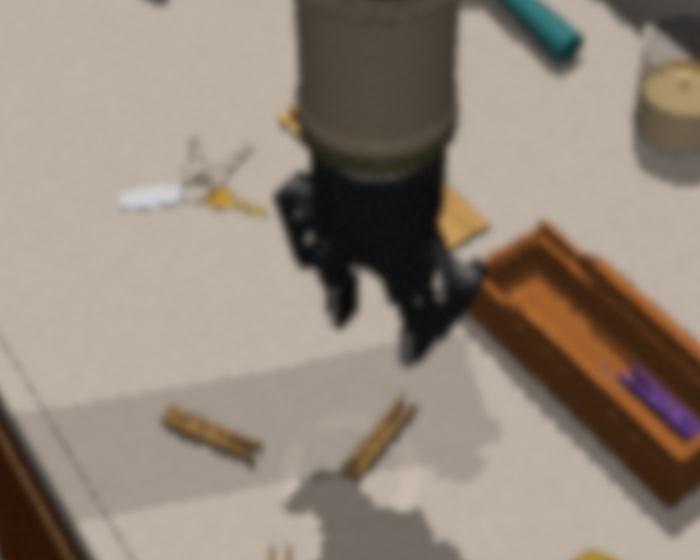

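Request:
{"op": "servo_tool", "data": {"commands": [{"claw": 4.5, "dx": 4, "dy": -0.1, "dz": -0.2, "turn": 0}, {"claw": 4.0, "dx": 8, "dy": -0.1, "dz": -0.2, "turn": 0}, {"claw": 4.0, "dx": 10.3, "dy": -0.1, "dz": -0.2, "turn": 0}, {"claw": 4.0, "dx": 11.2, "dy": -0.1, "dz": -0.2, "turn": 0}, {"claw": 3.5, "dx": 11.2, "dy": -0.1, "dz": -0.2, "turn": 0}, {"claw": 2.5, "dx": 11.2, "dy": -0.1, "dz": -0.2, "turn": 0}, {"claw": 1.5, "dx": 11.2, "dy": -0.1, "dz": -0.2, "turn": 0}, {"claw": 0.8, "dx": 11.2, "dy": -0.1, "dz": -0.2, "turn": 0}, {"claw": 0.8, "dx": 11.2, "dy": -0.1, "dz": -0.2, "turn": 0}, {"claw": 0.8, "dx": 11.2, "dy": -0.1, "dz": -0.2, "turn": 0}]}}

```text
clock: 17.7
eef_pos: [438.7, -151.6, 15.1]
eef_rot: [2.002, 0.408, -1.999]
wrist_force: [-3.3, 0.9, 9.6]
opening: 12.7
```

```bash
python3 look.py l scene;  python3 - <<'E'
from mv import *
plan(b2w(-55,0,60),4.5)
E
```

```text
t 17.75 tcp [ 438.7 -151.6   15.1] x [ 0.001  0.001 -1.   ] y [ 0.391 -0.92  -0.   ] F [-3.2  1.6  9.8] open 13.2
jaw yaw -66.98 q [-0.41  0.31  0.72  2.13 -0.29  0.8  -0.68]
  dx -5.26 dy -9.06 dz -19.38  turn -71.5 (or 108.5)
t 17.75 tcp [ 438.7 -151.6   15.1] x [ 0.001  0.001 -1.   ] y [ 0.391 -0.92  -0.   ] F [-3.2  1.6  9.8] open 13.2
jaw yaw -66.98 q [-0.41  0.31  0.72  2.13 -0.29  0.8  -0.68]
  dx -4.47 dy 4.60 dz -14.81  turn -71.5 (or 108.5)
```

View pics/l.png

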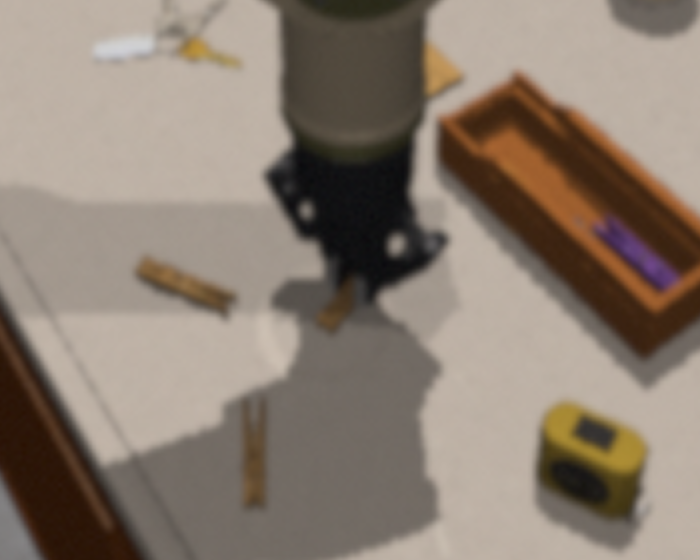

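Request:
{"op": "servo_tool", "data": {"commands": [{"claw": 0.8, "dx": -1, "dy": 0, "dz": 0, "turn": 0}, {"claw": 0.8, "dx": -4, "dy": 0, "dz": 0, "turn": 0}, {"claw": 0.8, "dx": -8, "dy": 0, "dz": -0.5, "turn": -4}, {"claw": 0.8, "dx": -10.5, "dy": 0.8, "dz": -3, "turn": -14}, {"claw": 0.8, "dx": -10.5, "dy": 1.7, "dz": -5.5, "turn": -24}, {"claw": 0.8, "dx": -10.5, "dy": 2.6, "dz": -8.5, "turn": -34}, {"claw": 0.8, "dx": -10.5, "dy": 3.5, "dz": -11.5, "turn": -44}, {"claw": 0.8, "dx": -10.5, "dy": 4.3, "dz": -13.8, "turn": -54}, {"claw": 0.8, "dx": -10.5, "dy": 4.6, "dz": -14.8, "turn": -64}, {"claw": 0.8, "dx": -10.5, "dy": 4.6, "dz": -14.8, "turn": -71.5}]}}

```text
clock: 19.0
eef_pos: [592.9, -136.1, 119.7]
eef_rot: [1.147, 1.247, -1.147]
wrist_force: [-0.3, 0.1, 0.5]
opening: 12.7
```

```bash
python3 look.py m scene;  python3 - <<'E'
from mv import *
plan(b2w(-58,0,60),4.5)
p=dict(np.load('m.npz')); P=cloud(p); X=P[p['z_map']>0]
o=telemetry.get_obs(); r=R.from_rotvec(o['eef_rot']).as_matrix(); q=(X-np.array(o['eef_pos']))@r
# q: x ahead(down), y jaw, z
for h in range(-100,35,8):
    k=q[(q[:,0]>h)&(q[:,0]<h+8)&(abs(q[:,1])<90)&(abs(q[:,2])<45)]
    print('ahead',h,len(k),np.round([k[:,1].min(),k[:,1].max()],0) if len(k) else '')
k=X[(X[:,2]>8)&(X[:,2]<30)]
a=np.radians(BX[2]); u=np.array([np.cos(a),np.sin(a)]); v=np.array([-np.sin(a),np.cos(a)])
L=np.c_[(X[:,:2]-BX[:2])@u,(X[:,:2]-BX[:2])@v,X[:,2]]
k=L[(abs(L[:,0])<95)&(abs(L[:,1])<24)&(L[:,2]>13.5)&(L[:,2]<28)]; print('pegs in box x,y',np.round(np.percentile(k,[2,50,98],axis=0),0),len(k))
E
```

```text
t 19.05 tcp [ 592.5 -136.4  119.8] x [ 0.    -0.001 -1.   ] y [0.996 0.089 0.   ] F [-0.6 -0.   0.2] open 13.1
jaw yaw 5.13 q [-0.27  0.42  0.53  1.68 -0.23  1.1   0.42]
  dx 5.17 dy 0.20 dz -14.43  turn 0.6 (or -179.4)
t 19.05 tcp [ 592.5 -136.4  119.8] x [ 0.    -0.001 -1.   ] y [0.996 0.089 0.   ] F [-0.6 -0.   0.2] open 13.1
jaw yaw 5.13 q [-0.27  0.42  0.53  1.68 -0.23  1.1   0.42]
  dx 5.98 dy 0.04 dz -0.33  turn 0.6 (or -179.4)
ahead -100 61 [-43.  18.]
ahead -92 105 [-63.  62.]
ahead -84 92 [-64.  63.]
ahead -76 55 [-60.  58.]
ahead -68 54 [-55.  56.]
ahead -60 67 [-50.  50.]
ahead -52 42 [-44.  44.]
ahead -44 67 [-40.  41.]
ahead -36 23 [-28.  31.]
ahead -28 24 [-20.  12.]
ahead -20 24 [-19.  22.]
ahead -12 26 [-21.  14.]
ahead -4 47 [-19.  18.]
ahead 4 49 [-16.  10.]
ahead 12 4 [-6.  3.]
ahead 20 0 
ahead 28 0 
pegs in box x,y [[14.  3. 14.]
 [51.  9. 20.]
 [81. 17. 23.]] 126
```

View pics/m.png

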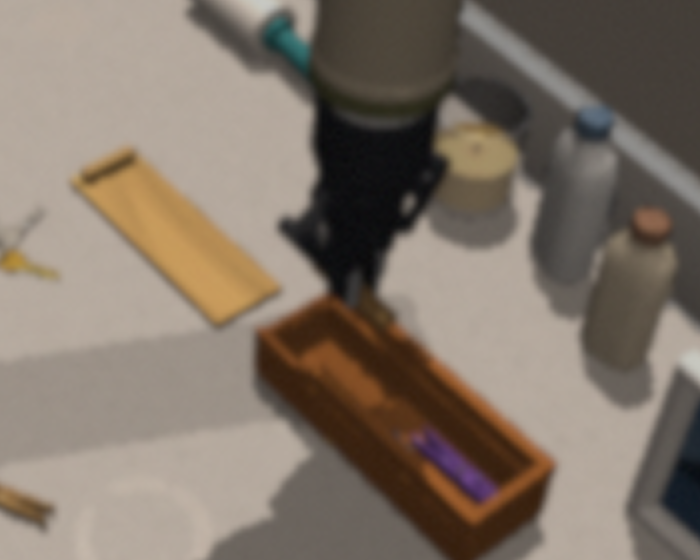

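Request:
{"op": "servo_tool", "data": {"commands": [{"claw": 0.8, "dx": 0.5, "dy": 0, "dz": -0.5, "turn": 0.6}, {"claw": 0.8, "dx": 2, "dy": 0, "dz": -0.5, "turn": 0.6}, {"claw": 0.8, "dx": 3.2, "dy": 0, "dz": -0.5, "turn": 0.6}, {"claw": 0.8, "dx": 3.2, "dy": 0, "dz": -0.5, "turn": 0.6}, {"claw": 0.8, "dx": 3.2, "dy": 0, "dz": -0.5, "turn": 0.6}, {"claw": 0.8, "dx": 3.2, "dy": 0, "dz": -0.5, "turn": 0.6}, {"claw": 0.8, "dx": 3.2, "dy": 0, "dz": -0.5, "turn": 0.6}, {"claw": 0.8, "dx": 3.2, "dy": 0, "dz": -0.5, "turn": 0.6}, {"claw": 0.8, "dx": 3.2, "dy": 0, "dz": -0.5, "turn": 0.6}, {"claw": 0.8, "dx": 3.2, "dy": 0, "dz": -0.5, "turn": 0.6}]}}

```text
clock: 20.3
eef_pos: [591.8, -131.2, 87.1]
eef_rot: [1.159, 1.241, -1.159]
wrist_force: [0.1, 0.7, -1.4]
opening: 12.6
```

```bash
python3 look.py n scene;  python3 - <<'E'
from mv import *
plan(b2w(-60,0,31),4.5)
E
```

```text
t 20.35 tcp [ 591.8 -131.2   87.1] x [ 0.  0. -1.] y [0.998 0.068 0.   ] F [-0.5  0.8 -0.1] open 12.9
jaw yaw 3.91 q [-0.27  0.46  0.52  1.71 -0.26  1.04  0.41]
  dx 1.91 dy -0.08 dz -13.90  turn -0.6 (or 179.4)
t 20.35 tcp [ 591.8 -131.2   87.1] x [ 0.  0. -1.] y [0.998 0.068 0.   ] F [-0.5  0.8 -0.1] open 12.9
jaw yaw 3.91 q [-0.27  0.46  0.52  1.71 -0.26  1.04  0.41]
  dx 5.61 dy 0.07 dz -0.01  turn -0.6 (or 179.4)
```

View pics/n.png

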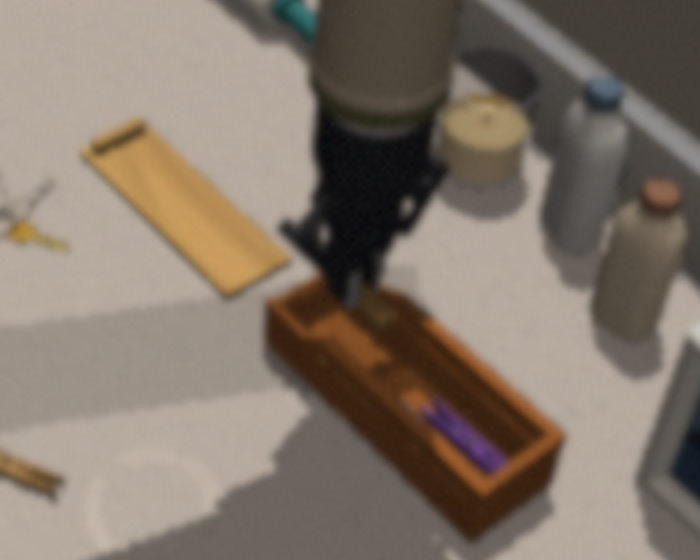

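Request:
{"op": "servo_tool", "data": {"commands": [{"claw": 0.8, "dx": 1, "dy": 0.05, "dz": 0, "turn": -0.6}, {"claw": 0.8, "dx": 2.2, "dy": 0.05, "dz": 0, "turn": -0.6}, {"claw": 0.8, "dx": 3.4, "dy": 0.05, "dz": 0, "turn": -0.6}, {"claw": 0.8, "dx": 4.5, "dy": 0.05, "dz": 0, "turn": -0.6}, {"claw": 0.8, "dx": 5.3, "dy": 0.05, "dz": 0, "turn": -0.6}, {"claw": 0.8, "dx": 5.8, "dy": 0.05, "dz": 0, "turn": -0.6}, {"claw": 0.8, "dx": 5.9, "dy": 0.05, "dz": 0, "turn": -0.6}, {"claw": 0.8, "dx": 5.9, "dy": 0.05, "dz": 0, "turn": -0.6}, {"claw": 0.8, "dx": 5.9, "dy": 0.05, "dz": 0, "turn": -0.6}, {"claw": 0.8, "dx": 5.9, "dy": 0.05, "dz": 0, "turn": -0.6}]}}

```text
clock: 21.6
eef_pos: [592.4, -131.1, 28.3]
eef_rot: [1.151, 1.245, -1.151]
wrist_force: [-1.0, 0.9, 0.0]
opening: 12.6
```

```bash
python3 look.py o scene
```

```text
t 21.65 tcp [ 592.4 -131.1   28.3] x [ 0.  0. -1.] y [0.997 0.079 0.   ] F [-0.7 -0.3 -0.5] open 12.7
jaw yaw 4.51 q [-0.24  0.54  0.49  1.74 -0.3   0.94  0.45]
  dx -3.97 dy 0.01 dz -13.90  turn 0.0 (or -180.0)
```

View pics/o.png

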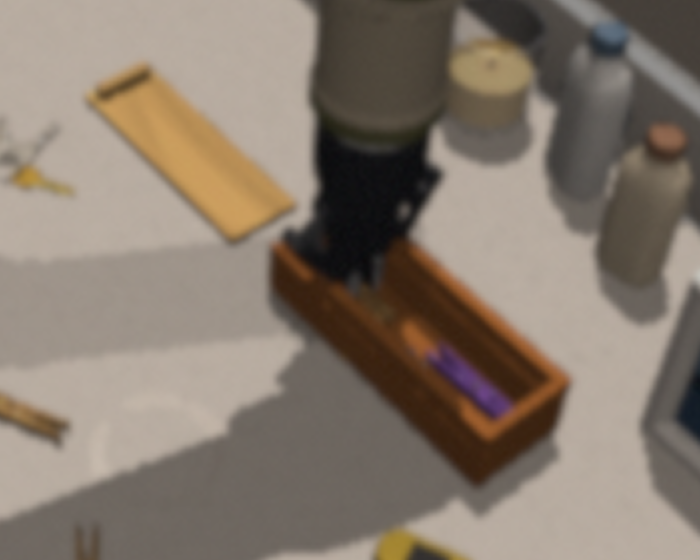

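Request:
{"op": "servo_tool", "data": {"commands": [{"claw": 1.4, "dx": 0.1, "dy": 0, "dz": 0, "turn": 0}, {"claw": 1.8, "dx": 0.1, "dy": 0, "dz": 0, "turn": 0}, {"claw": 2.2, "dx": 0.1, "dy": 0, "dz": 0, "turn": 0}, {"claw": 2.2, "dx": 0.1, "dy": 0, "dz": 0, "turn": 0}, {"claw": 2.2, "dx": -1, "dy": 0, "dz": 0, "turn": 0}, {"claw": 2.2, "dx": -3, "dy": 0, "dz": 0, "turn": 0}, {"claw": 2.2, "dx": -6, "dy": 0, "dz": 0, "turn": 0}, {"claw": 2.2, "dx": -10, "dy": 0, "dz": 0, "turn": 0}, {"claw": 2.2, "dx": -14, "dy": 0, "dz": 0, "turn": 0}, {"claw": 2.2, "dx": -18, "dy": 0, "dz": 0, "turn": 0}]}}

```text
clock: 22.9
eef_pos: [592.1, -131.3, 210.9]
eef_rot: [1.152, 1.244, -1.15]
wrist_force: [0.3, -0.0, 0.1]
opening: 22.3
```

Request:
{"op": "servo_tool", "data": {"commands": [{"claw": 2.2, "dx": -2, "dy": -2, "dz": -4, "turn": 0}, {"claw": 2.2, "dx": -3, "dy": -4, "dz": -8, "turn": 0}, {"claw": 2.2, "dx": -4, "dy": -6, "dz": -12, "turn": 0}, {"claw": 2.2, "dx": -4, "dy": -8, "dz": -17, "turn": 0}, {"claw": 2.2, "dx": -4, "dy": -8, "dz": -22, "turn": 0}, {"claw": 2.2, "dx": -4, "dy": -8, "dz": -27, "turn": 0}, {"claw": 2.2, "dx": -4, "dy": -8, "dz": -32, "turn": 0}, {"claw": 2.2, "dx": -4, "dy": -8, "dz": -36, "turn": 0}, {"claw": 2.2, "dx": -4, "dy": -8, "dz": -38, "turn": 0}, {"claw": 2.2, "dx": -4, "dy": -8, "dz": -38, "turn": 0}]}}

```text
clock: 24.15
eef_pos: [482.6, 241.7, 248.6]
eef_rot: [1.15, 1.246, -1.15]
wrist_force: [0.5, -0.8, 0.2]
opening: 21.7
```

```bash
python3 look.py p scene "np.array([585,-90,30])"; python3 look.py q top "np.array([560,-60,30])"
python3 - <<'E'
from mv import *
for f in('p','q'):
    p=dict(np.load(f+'.npz')); P=cloud(p); X=P[p['z_map']>0]
    a=np.radians(BX[2]); u=np.array([np.cos(a),np.sin(a)]); v=np.array([-np.sin(a),np.cos(a)])
    L=np.c_[(X[:,:2]-BX[:2])@u,(X[:,:2]-BX[:2])@v,X[:,2]]
    k=L[(L[:,0]<-125)&(L[:,0]>-370)&(abs(L[:,1])<45)&(L[:,2]>4)&(L[:,2]<30)]; print('lid',len(k),cv2.minAreaRect(k[:,:2].astype(np.float32)))
    for lo in range(-350,-140,30):
        m=k[(k[:,0]>lo)&(k[:,0]<lo+30)]; print(lo,np.round(np.percentile(m[:,2],[10,50,90]),1) if len(m) else '')
    k=L[(L[:,0]<0)&(L[:,0]>-95)&(abs(L[:,1])<24)]; print('cav z',np.round(np.percentile(k[:,2],[2,25,50,75,98]),1)); k=k[(k[:,2]>14)&(k[:,2]<30)]; print(len(k),np.round(np.percentile(k,[2,50,98],axis=0)) if len(k) else '')
E
```

```text
t 24.2 tcp [483.  240.2 248.5] x [ 0. -0. -1.] y [0.997 0.078 0.   ] F [-0.2 -0.8 -0.6] open 22.3
jaw yaw 4.47 q [-0.8   0.14  0.28  1.69 -0.04  1.32 -0.43]
  dx 18.07 dy 8.01 dz 23.96  turn -0.0 (or 180.0)
t 24.25 tcp [483.2 239.5 248.5] x [ 0. -0. -1.] y [0.997 0.077 0.   ] F [ 0.  -0.5  0.5] open 21.7
jaw yaw 4.39 q [-0.8   0.13  0.28  1.7  -0.04  1.32 -0.43]
  dx 18.06 dy 8.02 dz 23.88  turn -0.1 (or 179.9)
lid 937 ((-248.69313049316406, -0.9533653259277344), (84.34085083007812, 225.90098571777344), 87.85623168945312)
-350 [ 5.7  8.9 19.2]
-320 [5.  7.6 9.5]
-290 [5.5 7.4 9.5]
-260 [5.2 7.4 9.5]
-230 [5.2 7.4 9.3]
-200 [ 5.8  7.7 10. ]
-170 [4.9 7.6 9.5]
cav z [ 7.   9.3 11.2 18.8 22.3]
78 [[-90.  -6.  15.]
 [-60.   3.  20.]
 [-23.   9.  23.]]
lid 716 ((-251.7960205078125, -0.5318832397460938), (88.93561553955078, 234.096435546875), 89.5814437866211)
-350 [ 4.8  8.2 20.1]
-320 [ 5.1  7.1 10.1]
-290 [4.4 6.6 9.7]
-260 [ 4.8  7.2 10.1]
-230 [ 4.8  7.  10.1]
-200 [4.8 6.8 9.9]
-170 [4.5 6.5 9.1]
cav z [ 2.6  7.2  9.2 12.6 22.3]
55 [[-91.  -6.  15.]
 [-58.   2.  19.]
 [-26.   7.  25.]]
```

View pics/p.png

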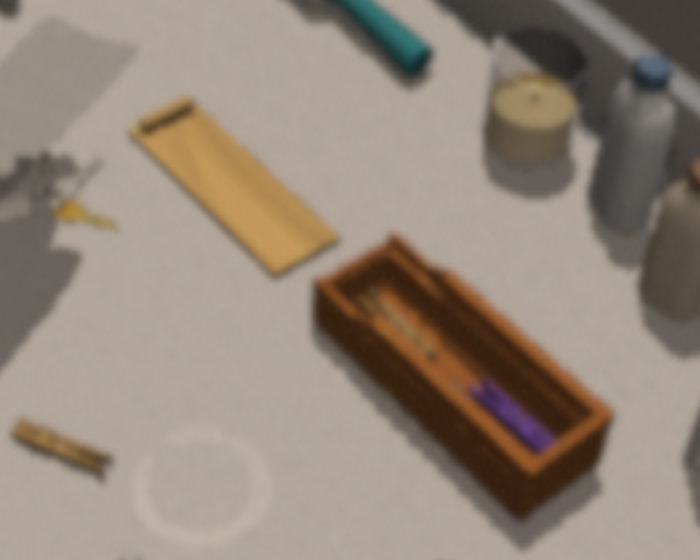

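View pics/q.png

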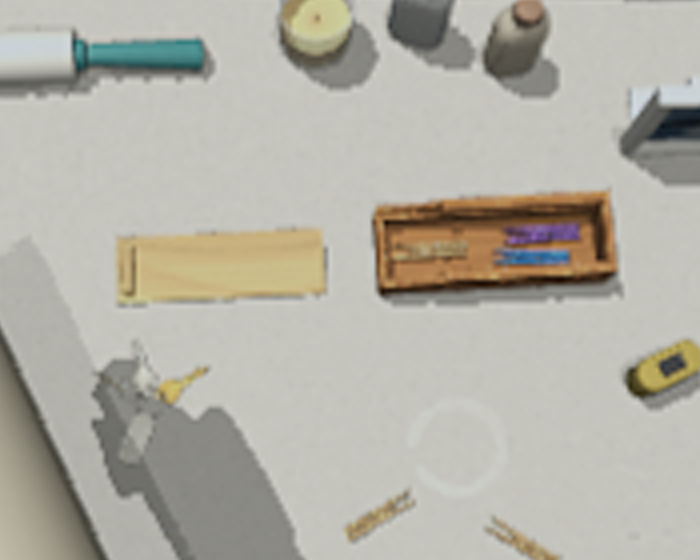

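The last two pictures show the lid lying flat left of the box with its pull up, at (220,265) in the top crop. The peg is inside the open box at (430,250), beside the blue and purple pegs, and the keys and the other two pegs have not moved. The arm is clear, so I'm handing in.

Run:
```python
from h import *
print(hand_in()); o=telemetry.get_obs(); print(o['clock'],o['wrist_force'])
```

```text
the job is handed in; nothing more can be done
None
the job is handed in; nothing more can be done
```

The stray peg is in the open box and the lid lies flat on the worktop; I handed the job in at about 24 s (limit 61 s).

**What I did**
- **Lid, first part:** I gripped the pull by its ends, lifted it about 8 mm over the lip, drew the lid about 109 mm out and let go. It rested on the lip with its tail in the grooves.
- **Lid, second part:** I took it again by its two long edges, drew it clear and laid it flat to the left of the box, pull side up.
- **Peg:** I took the peg farthest from the base, about (437, -153) mm, and let it go about 4 mm above the cavity floor in the -x half.

**Last checks (both cameras)**
- **Lid:** its top is level at about 7 mm over its length, roughly 40 mm clear of the box.
- **Peg:** it spans about x = -91 to -23 mm in the box, apart from the two other pegs.
- **Bystanders:** everything visible in the final pictures looked unmoved. The brush was not in those cropped pictures, and I measured none of the bystanders again. The arm did not work near the brush after the start.
- **Forces:** the highest end-of-call wrist force reading was about 11 N.

**Disagreement:** the opening read 1 to 3 mm less than the stated widths of the things gripped (47 mm on the 50 mm pull, for example). The grips held regardless.

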